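# Load the gas knock-down chamber with insect dishes

### The arm

A 7-joint arm with a two-finger parallel gripper is mounted at the origin on the work surface. World frame = base frame: x ahead of the robot, y to its left, z up, the work surface at z = 0. Lengths are in m, angles in rad, forces in N, time in s.
With the tool pointing down it reaches from about 0.4 to 0.9 m from the base axis. Payload 5.5 kg.
Tool frame: the origin (TCP) lies midway between the tips of the shut fingers; the grasp point (between the pads) lies 19 mm behind it; z points along the fingers, y is the line along which they close (so a half turn about z gives the same grasp; the last joint's range is limited). The gripper opens to 92 mm and grips with 3 to 60 N. Pads are 19 mm wide; open, the fingers measure 130 mm over their backs; the gripper's body (75 mm by 190 mm) begins 47 mm behind the grasp point.
Start: joints at [-0.884, 0.501, -0.427, 1.55, 0.221, 1.138, -0.21], TCP at [0.267, 0.593, 0.227] pointing down, gripper open.
Joint ranges: [-2.88, 2.88], [-0.31, 2.03], [-1.54, 1.56], [0.2, 2.42], [-1.41, 4.55], [0.19, 2.02], [-2.57, 2.57]. Speed limits (rad/s): [2.57, 2.57, 3.14, 3.14, 3.14, 3.14, 3.14].

### API

Orientations are given as a rotation vector (axis times angle).
In Python, from workcell import move_ptp, move_l, movej, set_gripper, dwell, inverse_kinematics, read_state, grab_frame, MotionError, finish_job, silhouettes, landmark_of gives the robot as it stands. Calls block until the motion is done:
- move_ptp(position, orientation): joint-space move of the TCP to a pose.
- move_l(position, frame=None, speed=0.15, until_force=None): straight line of the TCP; frame=None keeps the orientation; speed is the mean speed in m/s. With until_force (N) it stops when the force on the tool has changed by that much, and returns True; else False.
- movej(angles): joint-space move.
- set_gripper(opening): opening from 0.0 (shut) to 1.0 (fully open); the grip force is fixed at half the most; returns when the fingers have stopped.
- dwell(seconds).
- inverse_kinematics(position, orientation): joint angles nearest the present ones, or None.
- read_state(): the state.
- grab_frame(name): name is "scene" or "top" or "wrist"; returns a dict with "frame" (420x560x3 uint8, red, green, blue), "fx", "fy", "cx", "cy" (pixels), "world_to_cam" (4x4, takes a point from world to camera coordinates). Camera axes: x right, y down, z forward; pixel columns grow to the right and rows downward; lengths in m; the calibration is good to about 2 mm. A picture is of the moment at which its call begins. There is no depth.
A pose or a line that the arm cannot do raises MotionError and nothing moves.
- finish_job(): hands the job in; it is judged then, once.
Trained networks look in a picture, given as the dict that the camera call returned (one of the last four; its "shot" number tells which), for a name from the list of things; names that differ only in an ending like _2 or _b are one class to them, and where a whole thing is asked for, a point or a joint stands for the part that bears it (a point fixed in the world has none). Each returns a list of dicts, best first, with "conf" (0 to 1); they miss things now and then, are a little off and sometimes report something else, mostly with a low value. They report only what shows in the picture. A call takes as long as a camera call. They do not tell look-alikes from the thing itself.
- silhouettes(thing, picture): "pixels" (420x560 bool, what is visible of it) and "extent" ([centre column, centre row, width, height] in pixels, round what is visible of it).
- landmark_of(thing, picture): "pixel" ([column, row] in pixels: a listed point, or the origin of a listed thing).
The state is a dict: "clock": time; "joint_pos": joint angles; "joint_velocities": joint speeds; "joint_efforts": joint torques, N m; "ee_pos": TCP position; "tcp_rot": TCP orientation; "contact_force": force on the tool from outside, world axes, zero at the start; "wrist_torque": the same for the moment, N m; "finger_gap": opening from 0.0 (shut) to 1.0 (fully open); "grasp_force": force on a finger pad.
Only numpy, scipy, OpenCV 4.12 (cv2) and the standard library are available. Lean on these libraries where they do the work, as an engineer would, in place of code of your own. Each camera call takes 0.05 s, during which the arm holds its last target. There are 200 camera calls.

### The job

Load the carbon-dioxide knock-down chamber: shut its gas valve first (it must never be open while the chamber is uncovered), then lift off the clear cover, lay it flat on the green rubber mat, and stand every vented insect dish upright on the chamber floor. Lower the cover back over its two guide pins gently, keeping it level at all times, until it sits flat and fully home on the rim, let go of it, and last of all open the valve to half (45 degrees, lever over the green mark). Leave the potted seedlings standing where they are.

Things in the scene. Friction and masses are not known exactly. Their poses are not given: they have to be found in the camera images.
- chamber: fixed steel open-topped box, 148 (x) by 248 (y) by 62 mm tall; inside 136 by 236 mm, flat floor 8 mm above the bench. Origin: centre of its underside; z up. Upright guide pins, 12 mm thick, on end lugs at y = +140 and -140 mm (x = 0), standing 32 mm above the rim, the last 10 mm tapered. The gas pipe and ball valve (51 mm tall without lever) stick out on its -x side to x = -220 mm
- chamber_floor (a point): centre of the chamber's inner floor, 8 mm above the bench; axes as the chamber
- chamber_rim (a point): centre of the chamber's mouth at rim height, 62 mm above the bench; the cover's origin lies here when it is fully home
- valve (a joint): angle of the gas valve's lever about the upright axis through point valve_pivot, rad: 0 = shut, lever along the chamber's +y (red mark); opens counter-clockwise seen from above; 0.785 = half open (green mark); 1.571 = full open, lever along the chamber's -x, in line with the pipe. Starts at 0.95 to 1.35. Stops at both ends; stiff (0.15 N m), it stays where it is left
- valve_pivot (a point): on the valve's upright axis at lever height, 72 mm above the bench, at x = -150 mm, y = 0 of the chamber; axes as the chamber
- lever_grip (a point): middle of the red lever grip, 58 mm out from the valve's axis, 72 mm above the bench; turns with the lever, its y axis pointing outward along it. The red grip is 14 mm wide, 16 mm tall and 62 mm long (28 to 90 mm from the axis), free on both sides and below
- cover: loose clear plastic plate with aluminium ends, 160 (x) by 310 (y) by 10 mm, 0.5 to 0.8 kg, the same either way round. Origin: centre of its underside, z up. Two 16 mm through holes at y = +140 and -140 mm (x = 0) fit over the chamber's 12 mm pins; it starts home on the chamber. A black bar handle on top, in the middle, runs along y
- cover_handle (a point): middle of the cover's bar handle, 50 mm above the cover's underside; the bar is 14 mm wide, 16 mm tall and 114 mm long along the cover's y, its legs at y = +50 and -50 mm, the 32 mm under it free between them
- mat: dark green rubber mat, fixed, 340 (x) by 200 (y) by 5 mm thick, bare: the place for the cover, laid with its long side along the mat's, about its middle. Origin: centre of its underside, z up. It may be left or right of the chamber
- liner: white paper bench liner with two blue stripes, 300 (x) by 220 mm (y), under 1 mm thick, on the other side of the chamber from the mat; the dishes start on it, a fine brush (9 mm thick, loose) lies along its middle. Origin: its centre, z up
- dish1: vented insect dish 1 (absent in some starts): a round lidded tub, clear below with a green leaf inside, white lid with a grey mesh vent and a yellow label; 52 mm across, 42 mm tall, 60 g. Origin: centre of its underside, z up. The dishes start upright, straight on the bench over the paper liner. One that has been knocked aside may stand a few cm off the liner
- dish2: vented insect dish 2 (absent in some starts): a round lidded tub, clear below with a green leaf inside, white lid with a grey mesh vent and a yellow label; 52 mm across, 42 mm tall, 60 g. Origin: centre of its underside, z up. The dishes start upright, straight on the bench over the paper liner. One that has been knocked aside may stand a few cm off the liner
- dish3: vented insect dish 3 (absent in some starts): a round lidded tub, clear below with a green leaf inside, white lid with a grey mesh vent and a yellow label; 52 mm across, 42 mm tall, 60 g. Origin: centre of its underside, z up. The dishes start upright, straight on the bench over the paper liner. One that has been knocked aside may stand a few cm off the liner
- dish4: vented insect dish 4 (absent in some starts): a round lidded tub, clear below with a green leaf inside, white lid with a grey mesh vent and a yellow label; 52 mm across, 42 mm tall, 60 g. Origin: centre of its underside, z up. The dishes start upright, straight on the bench over the paper liner. One that has been knocked aside may stand a few cm off the liner
- pot_a: potted seedling, a bystander: square black pot 66 mm wide, 62 mm tall, plant to about 190 mm. Origin: centre of its underside
- pot_b: potted seedling, a bystander: square black pot 66 mm wide, 62 mm tall, plant to about 190 mm. Origin: centre of its underside
Mind the look-alikes: they are no part of the job. What is shaped like the dish3 but orange is not meant.

How it is judged:
On the way, in this order (a step that is already met when the one before it is completed fails the run):
1. the gas valve is shut (within 4 degrees) with the cover still home (value of joint valve below 0.07 rad and distance between cover and chamber_rim below 0.006 m), for 0.2 s.
2. the cover lies flat on the green mat, let go (x of cover in the frame of mat between -0.05 and 0.05 m and y of cover in the frame of mat between -0.05 and 0.05 m and height (world z) of cover below 0.009 m and angle between cover's own z axis and vertical below 0.03 rad and linear speed of cover below 0.02 m/s and contact force between cover and the fingers below 0.1 N), for 0.3 s.
3. every dish stands upright on the chamber floor (x of dish1 in the frame of chamber between -0.06 and 0.06 m and y of dish1 in the frame of chamber between -0.11 and 0.11 m and z of each of dish1, dish2, dish3, dish4 in the frame of chamber below 0.013 m and angle between each of dish1, dish2, dish3, dish4's own z axis and vertical below 0.08 rad and linear speed of each of dish1, dish2, dish3, dish4 below 0.03 m/s and x of dish2 in the frame of chamber between -0.06 and 0.06 m and y of dish2 in the frame of chamber between -0.11 and 0.11 m and x of dish3 in the frame of chamber between -0.06 and 0.06 m and y of dish3 in the frame of chamber between -0.11 and 0.11 m and x of dish4 in the frame of chamber between -0.06 and 0.06 m and y of dish4 in the frame of chamber between -0.11 and 0.11 m), for 0.2 s.
4. the cover is fully home on the rim over both pins, let go, every dish inside, the valve still shut (all of step 3 and distance between cover and chamber_rim below 0.005 m and z of cover in the frame of chamber below 0.0645 m and angle between the y axis of cover and the y axis of chamber, either way round below 0.03 rad and angle between cover's own z axis and vertical below 0.02 rad and linear speed of cover below 0.02 m/s and contact force between cover and the fingers below 0.1 N and value of joint valve below 0.07 rad), for 0.3 s.
5. the valve is half open (value of joint valve between 0.665 and 0.905 rad), for 0.2 s.
At the end, for the whole second after the job is handed in: Every dish stands upright (within 0.08 rad) on the chamber floor, the cover lies level and home on the rim over both pins (within 5 mm of its place, within 2.5 mm of the rim's height), let go and at rest, and the valve stands at 45 degrees, within 7 degrees (all of step 3 and all of step 5 and distance between cover and chamber_rim below 0.005 m and z of cover in the frame of chamber below 0.0645 m and angle between the y axis of cover and the y axis of chamber, either way round below 0.03 rad and angle between cover's own z axis and vertical below 0.02 rad and linear speed of cover below 0.02 m/s and contact force between cover and the fingers below 0.1 N and velocity of joint valve below 0.05 rad/s); the robot touches nothing.
It fails at once if gas on (valve more than 8 degrees open) while the cover is more than 15 mm from its home on the chamber (value of joint valve above 0.14 rad and distance between cover and chamber_rim above 0.015 m).
It fails at once if the cover tilted more than 12 degrees (angle between cover's own z axis and vertical above 0.21 rad).
It fails at once if the cover dropped or slammed onto the chamber (faster than 0.35 m/s within 30 mm of its home) (linear speed of cover above 0.35 m/s and distance between cover and chamber_rim below 0.03 m).
It fails at once if the cover forced onto the chamber (more than 80 N) (contact force between cover and chamber above 80 N).
It fails at once if a potted seedling tipped or shoved more than 50 mm (angle between any of pot_a, pot_b's own z axis and vertical above 0.4 rad or distance of any of pot_a, pot_b from where it was at the start of the episode above 0.05 m).
Of dish1, dish2, dish3, dish4 only 2 to 4 are there at a start; the rules pass over those that are not, and their reading is None.
At some moment in a run one of dish1, dish2, dish3, dish4 may be knocked a few centimetres aside while the robot is not near it.
It also fails if it takes over 210 s, if anything falls off the work surface, if the arm or the gripper's body presses on something with over 40 N, if the wrist force passes 120 N, or if a joint passes its speed limit or range.

## Working session

There is one attempt and no reset: what is moved stays moved. The work goes in short steps, each a Python script; the robot and the scene stay as the last script left them, time stands still between calls to the robot, and variables do not carry over. Pictures are saved under pics/ and viewed, at most 14 in all, crops included, and the job is handed in when it is done.

```bash
ls; mkdir -p pics
cat > h.py <<'E'
import numpy as np, cv2
from workcell import *
from scipy.spatial.transform import Rotation as R
def ray(f,px):
    T=np.array(f["world_to_cam"]);Rm=T[:3,:3];c=-Rm.T@T[:3,3]
    d=Rm.T@np.array([(px[0]-f["cx"])/f["fx"],(px[1]-f["cy"])/f["fy"],1.]);return c,d
def onz(f,px,z):
    c,d=ray(f,px);return (c+d*(z-c[2])/d[2])
def proj(f,p):
    T=np.array(f["world_to_cam"]);q=T[:3,:3]@np.asarray(p,float)+T[:3,3]
    return np.array([f["fx"]*q[0]/q[2]+f["cx"],f["fy"]*q[1]/q[2]+f["cy"]])
def save(f,n): cv2.imwrite("pics/"+n,cv2.cvtColor(f["frame"],cv2.COLOR_RGB2BGR))
def down(a):
    "tool down; a = world angle of the tool x axis; closing axis y at a-90deg"
    return (R.from_euler('z',a)*R.from_euler('x',np.pi)).as_rotvec()
E
python3 - <<'E'
from h import *
np.set_printoptions(precision=3,suppress=True)
ims=[]
for n in("top","scene"):
    f=grab_frame(n);save(f,n+"0.png");print(n,-np.array(f["world_to_cam"])[:3,:3].T@np.array(f["world_to_cam"])[:3,3],f["fx"])
    for t,z in [("chamber_rim",.062),("valve_pivot",.072),("lever_grip",.072),("cover_handle",.112),("mat",.0),("liner",0),("dish1",0),("pot_a",0)]:
        for d in landmark_of(t,f):
            if d["conf"]>.3: print(t,round(d["conf"],2),np.array(d["pixel"]),onz(f,d["pixel"],z)[:2])
print(read_state())
E
```

```text
pics
top [ 0.441 -0.022  1.212] 444.99007851395623
valve_pivot 0.68 [270.9 206.8] [0.491 0.025]
lever_grip 0.63 [274.  148.2] [0.642 0.017]
lever_grip 0.51 [256.3 227.2] [0.439 0.062]
cover_handle 0.8 [274.7 144.4] [0.645 0.014]
cover_handle 0.64 [432.2 185.6] [ 0.541 -0.375]
cover_handle 0.33 [396.9 184.9] [ 0.543 -0.288]
mat 0.58 [150.2 207.9] [0.491 0.359]
liner 0.71 [413.8 212.3] [ 0.479 -0.36 ]
dish1 0.86 [429.3 188.1] [ 0.545 -0.403]
dish1 0.84 [338.2 273.1] [ 0.315 -0.155]
dish1 0.77 [398.  185.5] [ 0.552 -0.318]
dish1 0.69 [391.7 234.2] [ 0.42 -0.3 ]
dish1 0.64 [439.9 302.1] [ 0.238 -0.427]
dish1 0.6 [401.2 293.9] [ 0.259 -0.324]
dish1 0.58 [184.1 118. ] [0.74  0.268]
dish1 0.57 [431.4 236.3] [ 0.414 -0.406]
dish1 0.52 [346.4 219.9] [ 0.458 -0.178]
pot_a 0.68 [384.1 121.7] [ 0.727 -0.282]
pot_a 0.6 [185.  119.1] [0.737 0.265]
scene [ 1.67  -0.322  1.052] 476.79235791416636
valve_pivot 0.8 [294.5 204.3] [0.488 0.023]
lever_grip 0.44 [298.2 198. ] [0.458 0.044]
cover_handle 0.97 [305.5 222.5] [0.629 0.018]
cover_handle 0.32 [193.7 224.7] [ 0.563 -0.311]
mat 0.9 [384.  205.9] [0
[... 261 characters left out ...]
h1 0.52 [167.6 226.9] [ 0.423 -0.395]
dish1 0.5 [169.1 253.3] [ 0.55  -0.398]
dish1 0.48 [230.9 223.2] [ 0.452 -0.187]
pot_a 0.8 [391.5 262.4] [0.745 0.265]
pot_a 0.7 [213.8 293.3] [ 0.744 -0.283]
{'clock': 0.9, 'joint_pos': array([-0.884,  0.501, -0.427,  1.55 ,  0.221,  1.138, -0.21 ]), 'joint_velocities': array([ 0.001, -0.001, -0.   ,  0.   ,  0.   ,  0.001,  0.001]), 'joint_efforts': array([  0.   , -56.644,  -5.81 , -27.951,  -0.067,   0.021,  -0.   ]), 'ee_pos': array([0.267, 0.593, 0.227]), 'tcp_rot': array([-0.661, -3.071, -0.   ]), 'contact_force': array([-0.558, -0.401, -1.337]), 'wrist_torque': array([ 0.   ,  0.023, -0.037]), 'grasp_force': 0.0, 'finger_gap': 1.0027454215353002}
```

View pics/top0.png

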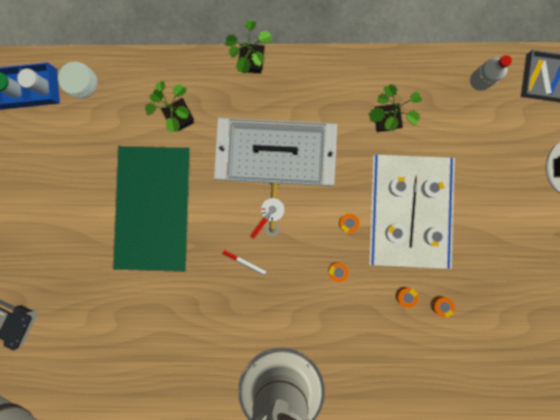

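View pics/scene0.png

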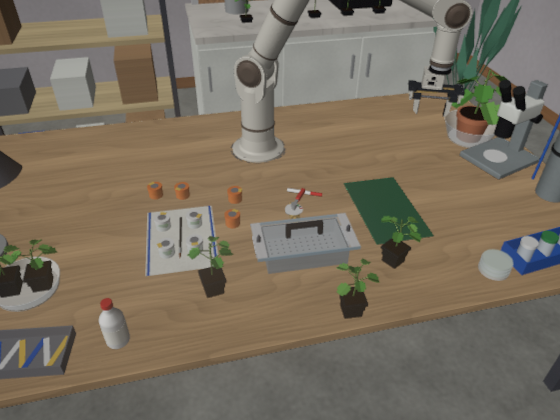

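Top view: the white dishes are at px (400,187), (433,188), (397,234) and (435,237) on the liner, with four orange decoys outside it. The cover and chamber are at about (275,152), with the pins near (221,149) and (331,153). The lever runs from (272,208) to (254,236). The mat is at (151,208) with its long side along world x. A red and white pen lies near (245,262).

```bash
cat >> h.py <<'E'
def rect(f,mask,z):
    "metric min-area rectangle of a mask on plane z: centre, yaw of long side (deg), size"
    m=mask.astype(np.uint8);c=max(cv2.findContours(m,0,cv2.CHAIN_APPROX_NONE)[0],key=cv2.contourArea)[:,0]
    P=np.array([onz(f,p,z)[:2] for p in c],np.float32);b=cv2.boxPoints(cv2.minAreaRect(P))
    e=[b[1]-b[0],b[2]-b[1]];l=max(e,key=np.linalg.norm)
    return b.mean(0),np.degrees(np.arctan2(l[1],l[0]))%180,sorted(np.linalg.norm(e,axis=1))
def colour(f,px,r=6):
    u,v=int(px[0]),int(px[1]);return np.median(f["frame"][v-r:v+r+1,u-r:u+r+1].reshape(-1,3),0)
E
python3 - <<'E'
from h import *
np.set_printoptions(precision=4,suppress=True)
f=grab_frame("top")
for t,z in [("cover",.072),("cover_handle",.12),("mat",.005),("liner",0),("lever_grip",.08),("dish1",.042)]:
    for d in silhouettes(t,f):
        if d["conf"]>.3: print(t,round(d["conf"],2),np.array(d["extent"]),*rect(f,d["pixels"],z))
a=np.pi/2
move_ptp([.55,.015,.42],down(a))
w=grab_frame("wrist");save(w,"w1.png");T=np.array(w["world_to_cam"]);print(T)
for t,z in [("cover",.072),("cover_handle",.112),("valve_pivot",.072),("lever_grip",.072)]:
    for d in landmark_of(t,w): print(t,round(d["conf"],2),np.array(d["pixel"]),onz(w,d["pixel"],z))
    for d in silhouettes(t,w): print(t,"S",round(d["conf"],2),np.array(d["extent"]),*rect(w,d["pixels"],z+.008))
s=read_state();print(s["ee_pos"],s["tcp_rot"],s["joint_pos"])
E
```

```text
cover 0.59 [273.8 151.1 127.2  65.9] [0.6347 0.0143] 86.201195 [np.float32(0.16440812), np.float32(0.3116751)]
cover 0.42 [167.4 106.7  46.1  49.8] [0.7314 0.269 ] 18.942547 [np.float32(0.0739712), np.float32(0.08265057)]
cover_handle 0.78 [275.5 151.2 127.6  71.3] [0.6261 0.0115] 86.96628 [np.float32(0.15912554), np.float32(0.29904345)]
cover_handle 0.32 [273.9 193.2 116.3  93.6] [0.4734 0.0206] 158.31598 [np.float32(0.061128575), np.float32(0.1469565)]
mat 0.75 [150.7 208.6  81.3 129.3] [0.4923 0.3553] 179.06743 [np.float32(0.20399745), np.float32(0.3427169)]
liner 0.93 [415.4 213.4  84.2 113.4] [ 0.4831 -0.356 ] 178.06042 [np.float32(0.22494431), np.float32(0.30274105)]
lever_grip 0.6 [263.2 221.4  30.9  30.4] [0.4532 0.0459] 142.47449 [np.float32(0.015242734), np.float32(0.0950564)]
dish1 0.96 [444.2 305.9  29.4  21.3] [ 0.2353 -0.4177] 71.67213 [np.float32(0.051479314), np.float32(0.06397063)]
dish1 0.93 [433.6 187.2  26.5  23.6] [ 0.5433 -0.3972] 134.3681 [np.float32(0.053267837), np.float32(0.05586441)]
dish1 0.9 [406.6 298.4  28.5  21.5] [ 0.2576 -0.3255] 63.47817 [np.float32
[... 727 characters left out ...]
[0.6344 0.0153] 86.81525 [np.float32(0.15785384), np.float32(0.3046608)]
cover_handle 0.64 [342.3 162.5] [0.6364 0.0178 0.112 ]
cover_handle S 0.89 [343.1 152.9 123.9 200.4] [0.6271 0.0214] 86.77911 [np.float32(0.14667995), np.float32(0.28118196)]
valve_pivot 0.76 [241.8 155.1] [0.4866 0.0232 0.072 ]
lever_grip 0.91 [211.5 134.6] [0.4411 0.0545 0.072 ]
lever_grip S 0.91 [221.8 142.2  58.5  46.5] [0.4561 0.0478] 141.92725 [np.float32(0.02080299), np.float32(0.098445505)]
lever_grip S 0.71 [272.5 153.8 164.8 186.3] [0.479  0.0296] 161.15308 [np.float32(0.05565104), np.float32(0.15088956)]
[0.55   0.0151 0.42  ] [-2.2213 -2.2215  0.    ] [-0.0929  0.1643  0.0195  1.538  -0.0033  1.4394 -0.0731]
```

View pics/w1.png

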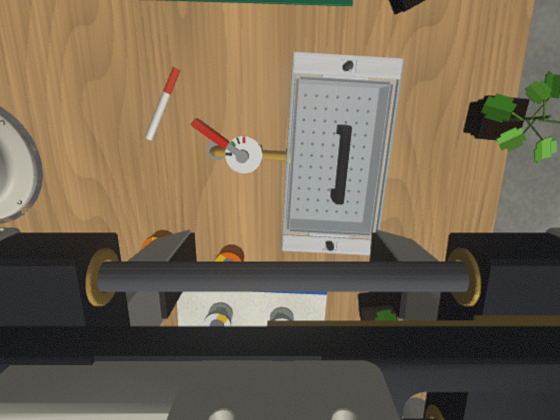

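The wrist view shows the pins at (349,66) and (330,246), the handle from (344,128) to (338,200) and the lever from (240,155) to (195,124). I'll refine the chamber yaw from the pins, then shut the valve.

```bash
cat >> h.py <<'E'
def centroid(f,box,th=70):
    u0,u1,v0,v1=box;g=f["frame"][v0:v1,u0:u1].max(2)<th;n,l,s,c=cv2.connectedComponentsWithStats(g.astype(np.uint8))
    k=1+np.argmax(s[1:,4]);return c[k]+[u0,v0],s[k,4]
def turn(piv,a0,a1,r,z,n):
    "carry the gripped lever along its arc, world angles"
    for a in np.linspace(a0,a1,n+1)[1:]:
        move_l([piv[0]+r*np.cos(a),piv[1]+r*np.sin(a),z],down(a),speed=.05)
E
python3 - <<'E'
from h import *
np.set_printoptions(precision=4,suppress=True)
w=grab_frame("wrist")
p=[centroid(w,b) for b in((338,360,56,76),(320,341,236,254))];h=centroid(w,(325,360,115,212));print(p,h)
A,B=[onz(w,q[0],.085)[:2] for q in p];c=(A+B)/2;y=A-B;yaw=np.arctan2(y[1],y[0])-np.pi/2
print(A,B,np.linalg.norm(y),"centre",c,"yaw",yaw,"handle",onz(w,h[0],.115))
piv=c+R.from_euler('z',yaw).apply([-.15,0,0])[:2]
f=w["frame"].astype(int);m=(f[...,0]>110)&(f[...,1]<60)&(f[...,2]<60);m[:,:185]=0;m[:,236:]=0;m[:110]=0;m[160:]=0
rc=rect(w,m,.078);print("red",rc)
d=rc[0]-piv;la=np.arctan2(d[1],d[0]);print("piv",piv,"lever r",np.linalg.norm(d),"ang",la,"valve",la-yaw-np.pi/2)
np.save("ch.npy",[*c,yaw,*piv,la])
E
```

```text
[(array([346.4286,  63.619 ]), np.int32(42)), (array([329.3182, 244.2045]), np.int32(44))] (array([341.3901, 162.5531]), np.int32(828))
[0.6411 0.1526] [ 0.6269 -0.1222] 0.2751202004661262 centre [0.634  0.0152] yaw -0.05164191107305571 handle [0.635  0.0163 0.115 ]
red (array([0.4404, 0.056 ], dtype=float32), np.float32(142.55307), [np.float32(0.013010494), np.float32(0.057298668)])
piv [0.4842 0.0229] lever r 0.0549392274352185 ang 2.4951428034504164 valve 0.9759883877285755
```

Run:
```python
from h import *
np.set_printoptions(precision=4,suppress=True)
cx,cy,yaw,px,py,la=np.load("ch.npy");piv=np.array([px,py]);r=.06;z=.055
g=piv+r*np.array([np.cos(la),np.sin(la)])
move_ptp([*g,.16],down(la));set_gripper(.55)
print(move_l([*g,z],speed=.1,until_force=8))
set_gripper(0);print(read_state()["finger_gap"],read_state()["contact_force"])
a1=yaw+np.pi/2-.03
turn(piv,la,a1,r,z,8);s=read_state();print(s["contact_force"],s["wrist_torque"],s["ee_pos"])
set_gripper(.4);s=read_state();move_l([*s["ee_pos"][:2],.2])
move_ptp([.53,.03,.42],down(np.pi/2))
w=grab_frame("wrist");save(w,"w2.png")
f=w["frame"].astype(int);m=(f[...,0]>110)&(f[...,1]<60)&(f[...,2]<60)
pu=proj(w,[px,py,.078]);yy,xx=np.mgrid[:420,:560];m&=np.hypot(xx-pu[0],yy-pu[1])<75
m&=(xx>pu[0]-25)
rc=rect(w,m,.078);d=rc[0]-piv;print(rc,"valve",np.arctan2(d[1],d[0])-yaw-np.pi/2, np.radians(rc[1])-yaw-np.pi/2)
```

```text
False
0.14810516490691272 [-1.2589 -1.2094  2.9832]
[ 2.045   4.9394 -0.1721] [ 0.9245 -0.4856  0.4115] [0.4892 0.0836 0.0551]
(array([0.4895, 0.0712], dtype=float32), np.float32(85.90754), [np.float32(0.011759105), np.float32(0.0390863)]) valve -0.058398957671259355 -0.019785032863564478
```

View pics/w2.png

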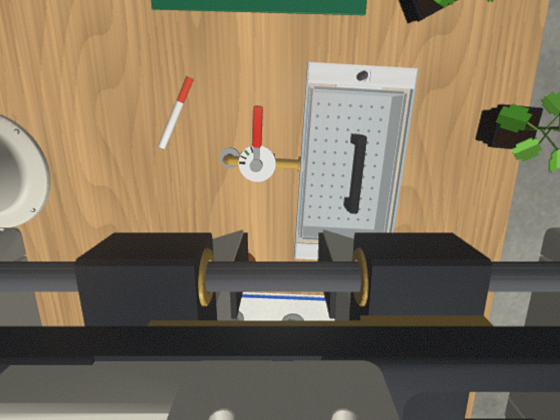

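The lever now stands along chamber +y at the stop (px (258,107) to (256,163)), so the valve is shut. Next is lifting the cover and laying it on the mat.

Run:
```python
from h import *
np.set_printoptions(precision=4,suppress=True)
c=np.array([.6345,.0157]);yaw=-.055;a=yaw+np.pi/2;Z=.095
move_ptp([*c,.2],down(a));set_gripper(1)
print(move_l([*c,Z],speed=.08,until_force=8))
set_gripper(0);s=read_state();print(s["finger_gap"],s["grasp_force"],s["contact_force"],s["ee_pos"])
move_l([*c,Z+.04],speed=.04);move_l([*c,.285],speed=.12)
s=read_state();print(s["finger_gap"],s["contact_force"],s["wrist_torque"])
w=grab_frame("wrist");save(w,"w3.png")
move_l([.50,.03,.285],speed=.15)
m=np.array([.492,.355]);am=np.radians(179)
N=6
for t in np.linspace(0,1,N+1)[1:]:
    p=np.array([.50,.03])*(1-t)+m*t;move_l([*p,.285],down(a+(am-a)*t),speed=.15)
move_l([*m,.065],speed=.12)
print(move_l([*m,.034],speed=.02,until_force=4.));s=read_state();print(s["ee_pos"],s["tcp_rot"],s["contact_force"],s["joint_pos"])
```

```text
False
0.15240272910474426 29.999878406524658 [ 2.1736  0.134  -0.2993] [0.6348 0.0157 0.0951]
0.1495128248154608 [-0.2208 -0.2883 -5.7991] [-0.1075  0.0087 -0.0058]
True
[0.4919 0.3549 0.038 ] [-0.0275 -3.1411  0.0006] [-0.6323 -0.5909  6.0768] [-0.5869  0.6294 -0.109   1.7939  0.0968  0.724   0.8055]
```

Run:
```python
from h import *
np.set_printoptions(precision=4,suppress=True)
s=read_state();np.save("matpose.npy",np.r_[s["ee_pos"],s["tcp_rot"]])
set_gripper(.6);s=read_state();print(s["finger_gap"],s["ee_pos"])
move_l([.492,.355,.16],speed=.1);dwell(.3)
move_ptp([.49,-.43,.40],down(np.pi/2));
w=grab_frame("wrist");save(w,"w4.png")
for d in landmark_of("dish1",w): print("L",round(d["conf"],2),np.array(d["pixel"]),onz(w,d["pixel"],0),colour(w,d["pixel"]))
for d in silhouettes("dish1",w): print("S",round(d["conf"],2),np.array(d["extent"]),*rect(w,d["pixels"],.042))
t=grab_frame("top");
for d in silhouettes("cover",t): print("cover",round(d["conf"],2),np.array(d["extent"]),*rect(t,d["pixels"],.015))
v=np.hstack([w["frame"],cv2.resize(t["frame"],(560,420))]);cv2.imwrite("pics/c4.png",cv2.cvtColor(cv2.resize(v,(800,300)),cv2.COLOR_RGB2BGR))
```

```text
0.6008748121842417 [0.4901 0.3535 0.0359]
L 0.95 [241.4  77.2] [ 0.4245 -0.3025  0.    ] [137. 136. 134.]
L 0.9 [318.9  86.7] [ 0.5504 -0.3169  0.    ] [137. 136. 133.]
L 0.84 [213.7 123.2] [ 0.3758 -0.3751  0.    ] [125. 124. 123.]
L 0.81 [315.3 140.5] [ 0.5469 -0.4034  0.    ] [120. 120. 120.]
L 0.58 [130.4 151.4] [ 0.2304 -0.4223  0.    ] [210. 109.  31.]
L 0.57 [141.2  96.4] [ 0.2589 -0.3324  0.    ] [202. 116.  53.]
S 0.97 [213.9 127.   39.7  41.6] [ 0.3814 -0.3769] 52.96131 [np.float32(0.051871095), np.float32(0.05303426)]
S 0.94 [319.6  83.5  39.4  39.5] [ 0.5476 -0.3152] 0.075980745 [np.float32(0.051097497), np.float32(0.051284358)]
S 0.77 [238.8  80.1  36.6  39.7] [ 0.4251 -0.3044] 135.40083 [np.float32(0.05011307), np.float32(0.05375178)]
S 0.76 [122.9 156.4  42.3  33.1] [ 0.2422 -0.4219] 18.013454 [np.float32(0.051793423), np.float32(0.06795277)]
S 0.65 [133.8  94.8  44.6  32.3] [ 0.2636 -0.3306] 0.0833936 [np.float32(0.04761397), np.float32(0.06544054)]
S 0.56 [317.2 143.1  34.6  32.5] [ 0.5445 -0.4009] 117.000336 [np.float32(0.048538286), np.float32(0.052048743)]
S 0.48 [255.2   5.5  28.1  10.9] [ 0.4542 -0.2098] 0.06522965 [np.float32(0.011395015), np.float32(0.038219117)]
```

View pics/c4.png

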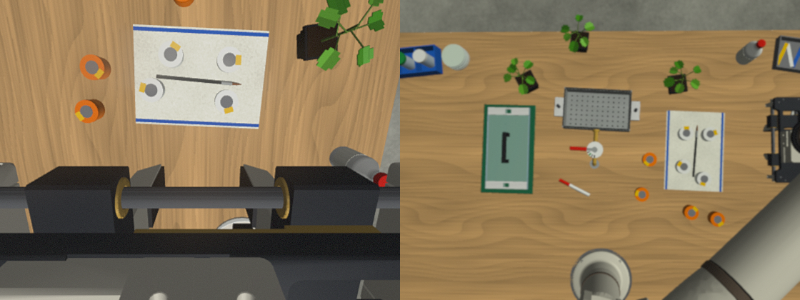

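The cover lies flat on the mat (right half, around (508,148)). One dish has already been knocked to about (.380,-.376). I'll pick the dishes one by one, looking again before each.

```bash
cat > pick.py <<'E'
from h import *
np.set_printoptions(precision=4,suppress=True)
C=np.array([.6345,.0157]);yaw=-.055;A=yaw+np.pi/2
slots=[(-.008,.087),(.008,.029),(-.008,-.029),(.008,-.087)]
def look():
    move_ptp([.49,-.43,.40],down(np.pi/2));w=grab_frame("wrist");out=[]
    S=[rect(w,d["pixels"],.042)[0] for d in silhouettes("dish1",w) if d["conf"]>.3]
    for d in landmark_of("dish1",w):
        if d["conf"]<.4: continue
        p=onz(w,d["pixel"],0)[:2];q=[s for s in S if np.linalg.norm(s-p)<.02]
        if q: p=.6*q[0]+.4*p
        col=colour(w,proj(w,[*p,.042]))
        if col.max()-col.min()<40 and np.linalg.norm(p-C)>.2: out.append(p)
    return w,out
E
python3 - <<'E'
from pick import *
for i,sl in enumerate(slots):
    w,L=look();print(round(read_state()["clock"],1),[list(p.round(4)) for p in L])
    if not L: break
    p=max(L,key=lambda q:q[1])          # nearest the chamber first
    move_ptp([*p,.12],down(np.pi/2));set_gripper(1)
    if move_l([*p,.006],speed=.1,until_force=8): print("touch",read_state()["ee_pos"]);break
    set_gripper(0);s=read_state();print("gap",s["finger_gap"],s["ee_pos"])
    if abs(s["finger_gap"]-.565)>.04: print("bad grip");break
    move_l([*s["ee_pos"][:2],.17],speed=.15)
    q=C+R.from_euler('z',yaw).apply([*sl,0])[:2]
    move_ptp([*q,.17],down(A));move_l([*q,.04],speed=.12)
    t=move_l([*q,.0145],speed=.03,until_force=4);s=read_state();print("down",t,s["ee_pos"],s["finger_gap"])
    set_gripper(.68);move_l([*q,.17],speed=.15)
w,L=look();save(w,"w5.png");print(round(read_state()["clock"],1),L)
E
```

```text
33.6 [[np.float64(0.5438), np.float64(-0.4036)], [np.float64(0.5477), np.float64(-0.3171)], [np.float64(0.4238), np.float64(-0.3035)], [np.float64(0.2636), np.float64(-0.3334)], [np.float64(0.2386), np.float64(-0.4241)]]
gap 0.5598312586676872 [ 0.4238 -0.3035  0.006 ]
down True [0.6307 0.1029 0.0141] 0.5624073102117095
46.5 [[np.float64(0.2375), np.float64(-0.4211)], [np.float64(0.5463), np.float64(-0.3155)], [np.float64(0.38), np.float64(-0.3754)], [np.float64(0.5441), np.float64(-0.402)], [np.float64(0.2636), np.float64(-0.3315)]]
gap 0.5590660992201527 [ 0.5464 -0.3155  0.006 ]
down True [0.6436 0.0441 0.0141] 0.562391393242125
58.9 [[np.float64(0.5428), np.float64(-0.4041)], [np.float64(0.2623), np.float64(-0.3312)], [np.float64(0.2366), np.float64(-0.4252)], [np.float64(0.3803), np.float64(-0.3767)]]
gap 0.5595142665221206 [ 0.2623 -0.3312  0.006 ]
down True [ 0.6244 -0.0129  0.0141] 0.559571864082655
71.7 [[np.float64(0.5446), np.float64(-0.4035)], [np.float64(0.2367), np.float64(-0.423)], [np.float64(0.381), np.float64(-0.3758)]]
gap 0.5593361406547078 [ 0.381  -0.3758  0.006 ]
down True [ 0.6372 -0.0716  0.0141] 0.5624202341867299
83.8 [array([ 0.2369, -0.4234]), array([ 0.5447, -0.4036])]
```

My colour filter sampled the grey mesh on the lid, so an orange decoy went into slot 3. I'll take it back to its place and bring the last white dish instead.

Run:
```python
from pick import *
def carry(p,ap,zp,q,aq,zq):
    move_ptp([*p,.17],down(ap));set_gripper(.72 if zp>.01 else 1)
    if move_l([*p,zp],speed=.08,until_force=8): print("touch",read_state()["ee_pos"]);raise SystemExit
    set_gripper(0);s=read_state();print("gap",s["finger_gap"])
    if abs(s["finger_gap"]-.565)>.04: print("bad grip");raise SystemExit
    move_l([*p,.17],speed=.15);move_ptp([*q,.17],down(aq));move_l([*q,zq+.025],speed=.12)
    print(move_l([*q,zq],speed=.03,until_force=4),read_state()["ee_pos"]);set_gripper(.68 if zq>.01 else .85);move_l([*q,.17],speed=.15)
q=C+R.from_euler('z',yaw).apply([*slots[2],0])[:2]
carry(q,A,.0145,(.2623,-.3312),np.pi/2,.006)
w,L=look();p=[x for x in L if x[0]>.35];print(L)
carry(p[0],np.pi/2,.006,q,A,.0145)
move_ptp([.60,-.06,.42],down(np.pi/2));w=grab_frame("wrist");save(w,"w6.png")
move_ptp([.40,.25,.42],down(np.pi/2))
t=grab_frame("top");cv2.imwrite("pics/t6.png",cv2.cvtColor(cv2.resize(t["frame"][90:330,100:480],None,fx=2,fy=2),cv2.COLOR_RGB2BGR));print(read_state()["clock"])
```

```text
gap 0.55947010793097
True [ 0.262  -0.331   0.0066]
[array([ 0.5447, -0.4029]), array([ 0.2682, -0.3325]), array([ 0.2385, -0.4228])]
gap 0.5592307585962379
False [ 0.6251 -0.0129  0.0146]
110.125
```

View pics/t6.png

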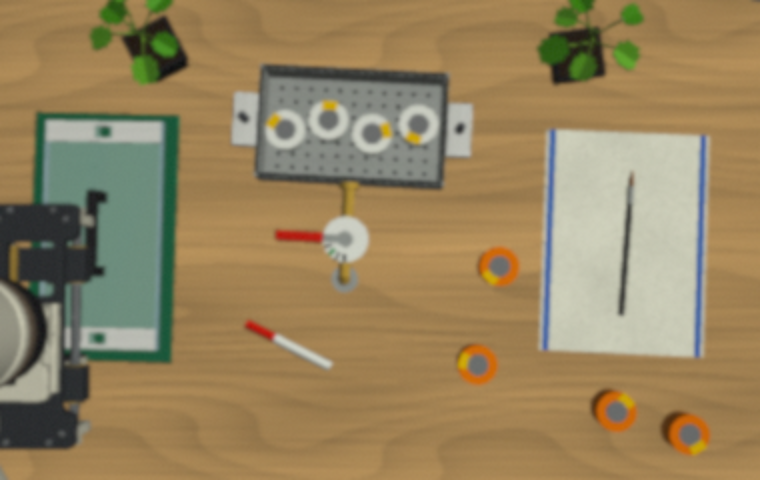

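View pics/w6.png

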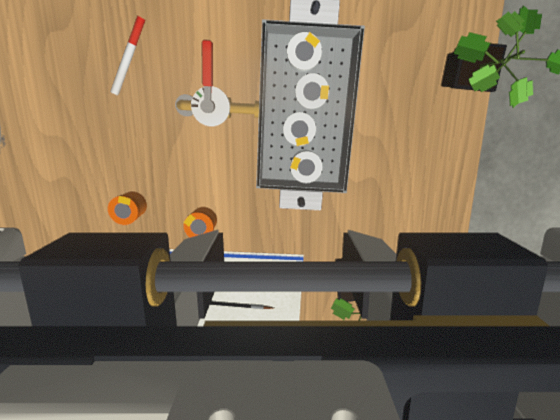

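All four white dishes stand in the chamber, with no overlaps, and the valve is still shut. Now I'll regrasp the cover and compare how it sits in the hand with the first lift (w3).

Run:
```python
from pick import *
am=np.radians(179);m=np.array([.492,.355])
move_ptp([*m,.17],down(am));set_gripper(1)
print(move_l([*m,.0385],speed=.08,until_force=8));set_gripper(0)
s=read_state();print(s["finger_gap"],s["ee_pos"])
move_l([*m,.08],speed=.04);move_l([*m,.285],speed=.12)
s=read_state();print(s["ee_pos"],s["contact_force"],s["wrist_torque"],s["finger_gap"],s["clock"])
w=grab_frame("wrist");save(w,"w7.png");o=cv2.imread("pics/w3.png");n=cv2.imread("pics/w7.png")
cv2.imwrite("pics/c7.png",np.hstack([o[:,60:460],n[:,60:460]]))
```

```text
False
0.14728673863949313 [0.492  0.355  0.0385]
[0.4916 0.3548 0.2842] [ 0.2103  0.2043 -5.056 ] [ 0.0323 -0.0152 -0.0192] 0.14901600228228679 118.4667
```

View pics/c7.png

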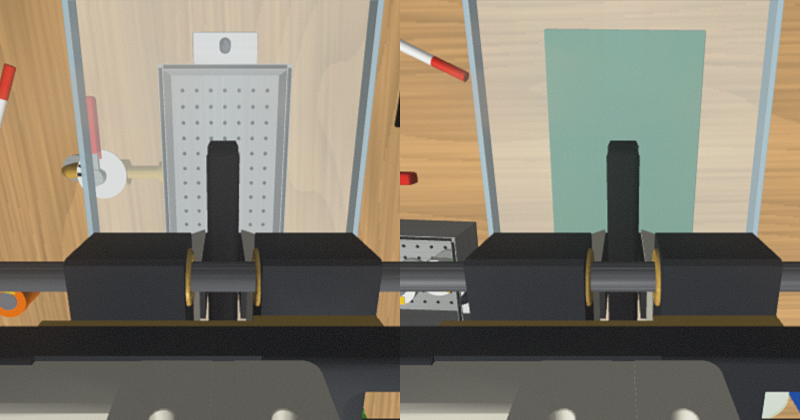

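In-hand pose matches the first lift (handle end at row 141, same side edges in both), so I'll retrace the path and lower slowly.

Run:
```python
from pick import *
c=np.array([.6347,.0157]);m=np.array([.492,.355]);am=np.radians(179);b=np.array([.50,.03])
for t in np.linspace(0,1,7)[1:]:
    move_l([*(m*(1-t)+b*t),.285],down(am+(A-am)*t),speed=.15)
move_l([*c,.285],speed=.15);move_l([*c,.135],speed=.1);dwell(.2)
t=move_l([*c,.098],speed=.025,until_force=10);s=read_state();print(t,s["ee_pos"],s["contact_force"],s["wrist_torque"])
if not t:
    t=move_l([*c,.0935],speed=.01,until_force=5);s=read_state();print(t,s["ee_pos"],s["contact_force"],s["wrist_torque"],s["clock"])
```

```text
False [0.6349 0.0157 0.0982] [-1.4015 -0.1737 -5.7028] [-0.0964  0.0092 -0.0223]
True [0.6349 0.0157 0.0955] [-0.7602  0.5252  6.0027] [-0.0702  0.1202 -0.0014] 126.45
```

Seated. I'll release it, check, then turn the valve to half.

Run:
```python
from pick import *
set_gripper(.6);s=read_state();move_l([*s["ee_pos"][:2],.2],speed=.08);dwell(.4)
move_ptp([.53,.03,.42],down(np.pi/2));w=grab_frame("wrist");save(w,"w8.png")
for d in silhouettes("cover",w): print(round(d["conf"],2),*rect(w,d["pixels"],.072))
h=centroid(w,(330,385,115,225));print("handle",onz(w,h[0],.115),h[1]);print(read_state()["clock"])
```

```text
handle [0.6338 0.017  0.115 ] 841
130.225
```

View pics/w8.png

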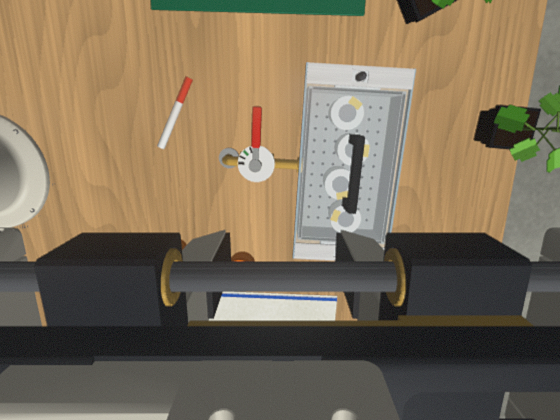

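The cover is home over the pins, with its edges where they were in w2 and the four dishes visible under it. The lever is still shut at (257,107)–(256,163).

Run:
```python
from pick import *
piv=C+R.from_euler('z',yaw).apply([-.15,0,0])[:2];r=.06;z=.056;a0=A
g=piv+r*np.array([np.cos(a0),np.sin(a0)])
move_ptp([*g,.16],down(a0));set_gripper(.4)
print(move_l([*g,z],speed=.08,until_force=8));set_gripper(0);print(read_state()["finger_gap"])
turn(piv,a0,a0+np.pi/4,r,z,8);set_gripper(.45)
s=read_state();print(s["contact_force"],s["ee_pos"]);move_l([*s["ee_pos"][:2],.2])
move_ptp([.53,.03,.42],down(np.pi/2));w=grab_frame("wrist");save(w,"w9.png")
f=w["frame"].astype(int);m=(f[...,0]>110)&(f[...,1]<60)&(f[...,2]<60)
pu=proj(w,[*piv,.078]);yy,xx=np.mgrid[:420,:560];m&=np.hypot(xx-pu[0],yy-pu[1])<65
rc=rect(w,m,.078);d=rc[0]-piv;print(rc,"valve deg",np.degrees(np.arctan2(d[1],d[0])-A),rc[1]-np.degrees(A),read_state()["clock"])
cv2.imwrite("pics/w9c.png",cv2.cvtColor(cv2.resize(w["frame"][40:260,150:430],None,fx=2,fy=2,interpolation=cv2.INTER_CUBIC),cv2.COLOR_RGB2BGR))
```

```text
False
0.14730540269452005
[ 0.5679  0.4447 -0.0165] [0.4447 0.0687 0.056 ]
(array([0.4497, 0.0638], dtype=float32), np.float32(132.24731), [np.float32(0.013422132), np.float32(0.052133888)]) valve deg 44.47910641199185 45.398582326344524 138.6833
```

View pics/w9c.png

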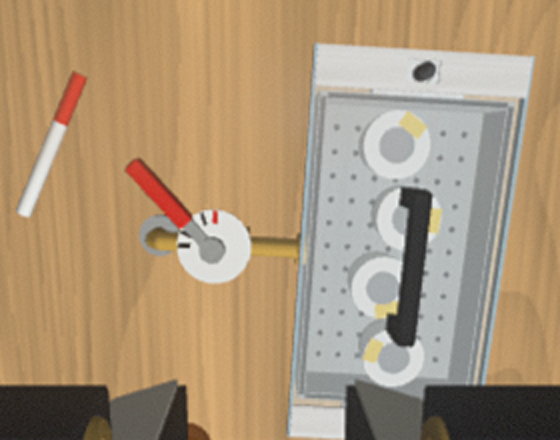

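The lever covers the green mark at about 45° (crop px (130,165) to (212,248)), the cover is home and the arm is clear.

```bash
python3 -c "
from workcell import *
print(finish_job())"
```

```text
the job is handed in; nothing more can be done
None
```

The job is handed in, with no verdict shown: all four dishes are in the chamber, the cover is home and let go, and the valve is at about 45°; an orange decoy briefly went into the chamber by mistake and was put back.

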